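Set the bakery card stand to its height mark and clamp it

ROBOT

A 6-joint arm with a two-finger parallel gripper is mounted at the origin on the work surface. World frame = base frame: x ahead of the robot, y to its left, z up, the work surface at z = 0. Lengths are in m, angles in rad, forces in N, time in s.
With the tool pointing down it reaches from about 0.35 to 0.85 m from the base axis. Payload 8.1 kg.
Tool frame: the origin (TCP) lies at the very end of the fingers, on their centre line; the grasp point (between the pads) lies 19 mm behind it; z points along the fingers, y is the direction in which the jaws open and shut (so a half turn about z gives the same grasp; the last joint's range is limited). The gripper opens to 93 mm and grips with 3 to 60 N. Pads are 15 mm wide; open, the fingers measure 128 mm over their backs; the gripper's body (75 mm by 188 mm) begins 65 mm behind the grasp point.
Start: joints at [1.133, 0.13, 1.488, -0, 1.523, -0.085], TCP at [0.207, 0.563, 0.219] pointing down, gripper open.
Joint ranges: [-2.96, 2.96], [-0.89, 2.26], [0.02, 2.5], [-1.34, 4.48], [0, 2.73], [-2.66, 2.66]. Speed limits (rad/s): [2.39, 2.39, 2.79, 3.14, 3.14, 3.14].

INTERFACE

Orientations are given as a rotation vector (axis times angle).
In Python, from plant import robot gives the robot as it stands.
- The arm moves only by the shell command python3 -m inch 'ROWS' [FORCE]. ROWS is JSON, a list that holds one entry, the list of rows, each a list of 7 numbers: the shift along the tool's x, y, z in cm, then the turn, a rotation vector about the tool's x, y, z in degrees, then the gripper command: -1 is fully open, 1 is shut, values between are in proportion. A call has 1 to 5 rows; each row shifts and turns the commanded pose from where the row before left it, along the tool's axes as they then stand; what a row does not reach is not made up. A row lasts 1/10 s, in which the tool goes at most 50 mm and 8.59 degrees, less where a joint would pass 70% of its speed; a pose out of reach is approached as far as the arm can. A call with a gripper value outside its range is refused whole. The fingers move at their own pace and stop on an object; FORCE is the grip in N (left out, the last holds). Time passes only in rows, so rows that do not move let the fingers close. It gives the time, the measured TCP pose, the force and the opening at its end, in the units of the state.
- robot.read_state(): the state, without advancing time (a new reading comes with each control period).
- robot.read_camera(name): name is "scene" or "top" or "wrist"; returns a dict with "image" (384x512x3 uint8, blue, green, red), "K" (3x3 intrinsics, pixels), "distortion" ([k1, k2, p1, p2, k3] as OpenCV has them; the pictures are not rectified), "R" (3x3) and "t" (3): a world point X has camera coordinates R X + t; the wrist camera has in their place "tool_from_camera" (4x4, takes a point from camera to tool coordinates, whose origin is the TCP and whose axes are the flange's). Camera axes: x right, y down, z forward; pixel columns grow to the right and rows downward; lengths in m; the calibration is good to about 2 mm. A picture is of the moment at which its call begins: read the wrist's pose just before it. There is no depth.
- robot.close_job(): hands the job in, once; it reports no verdict.
The state is a dict: "t": time; "q": joint angles; "dq": joint speeds; "joint_torque": joint torques, N m; "tool_pos": TCP position; "orientation": TCP orientation; "force": force on the tool from outside, world axes, zero at the start; "wrist_torque": the same for the moment, N m; "opening": finger opening in m.
Only numpy, scipy, OpenCV 4.12 (cv2) and the standard library are available. Lean on these libraries where they do the work, as an engineer would, in place of code of your own. Each camera call takes 0.05 s, during which the arm holds its last target. There are 200 camera calls.

TASK

Set the card stand on the bakery counter to its height: grip the loose inner tube, raise it until its black ring has just come out of the clamp, and while still holding it there turn the clamp's lever fully home against its stop (clockwise seen from above). The tube drops if it is let go before it is clamped; finish still holding the tube at the mark with the lever closed, and leave the things round about where they are.

Things in the scene. Friction and masses are not known exactly. Their poses are not given: they have to be found in the camera images.
- stand: Card stand screwed to the counter, without its card: steel foot disc 116 mm across, upright outer tube 28 mm across, on top of it a dark clamp with a flat top 132 mm above the counter. Placed and turned at random. Origin on the tube's axis at counter height, z up. The closed lever points 0.40 rad anticlockwise (from above) of the stand's x axis, as seen from the tube's axis.
- clamp_top (a point): Centre of the clamp's flat top face, on the axis of the tubes, 132 mm above the counter; the inner tube comes out here. The clamp ring reaches at most 26 mm from this axis; above its top face stand only the inner tube and the lever's paddle. Axes as the stand's.
- tube: Sliding leg: upright bare round aluminium inner tube, 18 mm across, with a two-jaw card clip no wider than that as its top 22 mm. About 0.27 kg; falls to its lower stop when let go unclamped. Turns freely about its axis, along with a gripper that holds it. A black ring 3 mm high marks the height: hidden in the clamp at the start; at the mark its lower edge is level with the clamp's top.
- tube_top (a point): Upper end of the tube's clip, on the axis. It stands 44 mm above the clamp's top face at the lower stop (start) and 68 mm above it at the mark.
- leg (a joint): How far the tube is raised, m: 0 at the lower stop (every start), 0.024 at the mark, 0.070 at most.
- lever (a joint): Angle of the clamp lever, rad: 0 closed, against its stop; grows anticlockwise seen from above as it opens. Starts open at 0.85 to 1.2, at most 1.3. Stays where it is left. Turning it takes about 0.1 N m, and more in the last few degrees, where its eccentric ring squeezes the tube and locks it. It turns about an upright axis 4 mm beside the tube's, on the side away from the closed lever.
- paddle (a point): Centre of the lever's upright black paddle, a flat fin standing radially beside the tube: 24 mm wide, 7 mm thick, from the clamp's top to 52 mm above it. This point is 30 mm above the clamp's top and, closed, 25 mm from the tube's axis. A finger gripping the tube low, just above the clamp, anticlockwise of the paddle, is still level with it at the mark and sweeps it shut as the gripper turns.
- board0: Lowest of three loose blank wooden card boards lying in a stack, 100 x 140 x 6 mm each; a bystander. Origin under its centre.
- board1: Middle board of the stack; a bystander.
- board2: Top board of the stack; a bystander.
- scale: Grey counter scale with a steel plate, 220 x 200 x 56 mm; a bystander. Origin under its centre.
- flatbread: Round flat loaf, 140 mm across, 27 mm high; a bystander. Origin under its centre.
Mind the look-alikes: they are no part of the job. What is meant by the stand is not pink or purple, and is the larger of those in its own colour.

How it is judged:
By the outcome, as a careful person would: the job done as asked, in the order asked, and still so for the second after the job is handed in, while the arm keeps its last pose, push and grip.
It also fails if it takes over 35 s, if anything falls off the work surface, if the arm or the gripper's body presses on something with over 40 N, if the wrist force passes 120 N, or if a joint passes its speed limit or range.

## Working session

There is one attempt and no reset: what is moved stays moved. The work goes in short steps, Python scripts to look and compute and a shell command to move; the robot and the scene stay as the last step left them, time stands still between calls to the robot, and variables do not carry over. Pictures are saved under pics/ and viewed, about 8 in all and at most 12, crops included, and the job is handed in when it is done.

```bash
ls; mkdir -p pics
python3 - <<'E'
from plant import robot
import cv2,numpy as np,pickle
s=robot.read_state();print({k:np.round(v,3) for k,v in s.items()})
a=robot.read_camera("scene");b=robot.read_camera("top")
pickle.dump((a,b),open('cams.pkl','wb'))
cv2.imwrite('pics/scene.png',a["image"]);cv2.imwrite('pics/top.png',b["image"])
for c in(a,b):print(c["K"],c["distortion"],c["R"],c["t"])
E
```

```text
pics
{'t': np.float64(0.0), 'q': array([ 1.133,  0.131,  1.489,  0.   ,  1.523, -0.085]), 'dq': array([-0.   ,  0.   ,  0.   ,  0.   , -0.   ,  0.001]), 'joint_torque': array([ 0.0000e+00, -5.5984e+01, -4.9177e+01,  7.7000e-02,  3.5000e-02,
       -0.0000e+00]), 'tool_pos': array([0.207, 0.563, 0.218]), 'orientation': array([-5.510e-01, -3.092e+00,  3.000e-03]), 'force': array([0.297, 0.332, 0.2  ]), 'wrist_torque': array([-0.001,  0.063, -0.036]), 'opening': np.float64(0.093)}
[[421.49847086   0.         250.43363352]
 [  0.         421.49847086 190.59745373]
 [  0.           0.           1.        ]] [-0.09785972  0.          0.          0.          0.        ] [[ 0.84589775  0.53295823  0.0203106 ]
 [ 0.29318981 -0.43285718 -0.85245199]
 [-0.44552971  0.72704208 -0.52241084]] [-0.49521274 -0.04270939  1.3851802 ]
[[374.26849232   0.         253.29772653]
 [  0.         374.26849232 198.3885113 ]
 [  0.           0.           1.        ]] [-0.05378777  0.          0.          0.          0.        ] [[-0.01128464 -0.99989974  0.00855432]
 [-0.99759439  0.01067264 -0.0684947 ]
 [ 0.06839653 -0.00930668 -0.99761481]] [0.02899091 0.59221088 1.25219509]
```

View pics/scene.png

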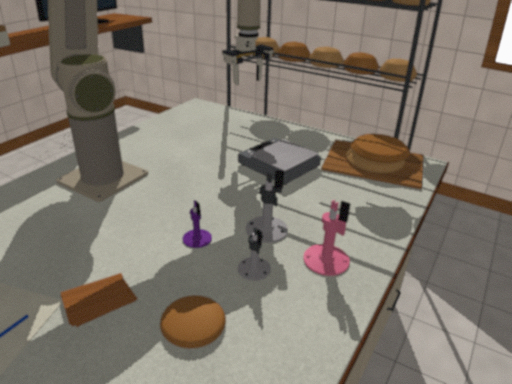

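View pics/top.png

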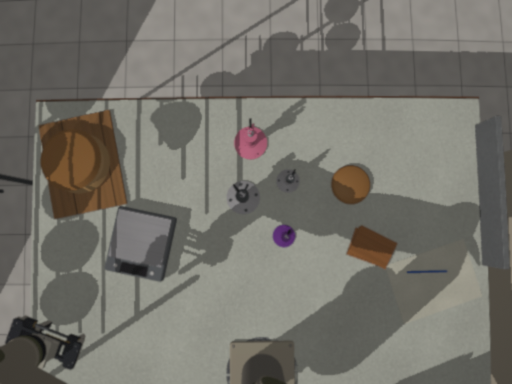

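The scene shows two grey stands: the larger at about (268,225) in scene and (243,196) in top, the smaller at (255,262) and (288,180). Pink and purple are decoys. The larger grey one is the target, so I'll enlarge it in both views.

```bash
cat > h.py <<'E'
import cv2,numpy as np,pickle
def proj(c,P):
    P=np.atleast_2d(P).astype(float)
    return cv2.projectPoints(P,cv2.Rodrigues(c["R"])[0],c["t"],c["K"],c["distortion"])[0].reshape(-1,2)
def ray(c,uv,z):
    n=cv2.undistortPoints(np.array([[uv]],float),c["K"],c["distortion"])[0,0]
    d=c["R"].T@np.array([n[0],n[1],1]);o=-c["R"].T@c["t"]
    return o+d*(z-o[2])/d[2]
E
python3 - <<'E'
from h import *
a,b=pickle.load(open('cams.pkl','rb'))
A=cv2.resize(a["image"][165:245,225:310],None,fx=4.6,fy=7,interpolation=cv2.INTER_CUBIC)
A=cv2.resize(a["image"][165:245,230:307],(390,405),interpolation=cv2.INTER_CUBIC)
B=cv2.resize(b["image"][170:220,218:268],(405,405),interpolation=cv2.INTER_CUBIC)
cv2.imwrite('pics/crop.png',np.hstack([A,B]))
print(ray(b,(243,196),0),ray(a,(268,229),0),ray(b,(241,190),.2))
E
```

```text
[0.60252809 0.05777125 0.        ] [0.60236113 0.06419626 0.        ] [0.60511684 0.05981268 0.2       ]
```

View pics/crop.png

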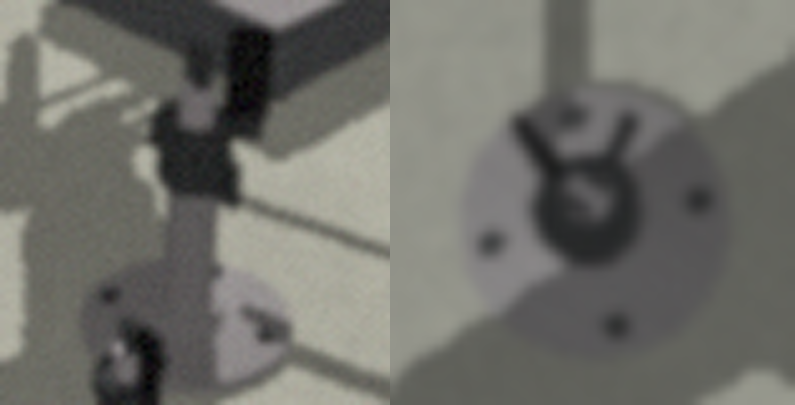

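The left crop is the scene view. The tube top is at (200,65) with the tall black paddle to its right at (248,80). The right crop is the top view: clamp centre (587,210), disc centre (600,218), and a spoke at upper left (520,120) that is the paddle. The spoke at upper right is probably a shadow. I'll compute positions next.

Run:
```python
from h import *
from plant import robot
from scipy.spatial.transform import Rotation as Ro
a,b=pickle.load(open('cams.pkl','rb'))
T=lambda x,y:(218+(x-390+.5)/8.1-.5,170+(y+.5)/8.1-.5)
S=lambda x,y:(230+(x+.5)*77/390-.5,165+(y+.5)*80/405-.5)
print('disc top',ray(b,T(600,218),.004),'scene',ray(a,S(187,322),.004))
print('clamp top',ray(b,T(587,210),.132),'scene',ray(a,S(200,120),.132), 'tubetop scene',ray(a,S(200,48),.176))
print('paddle tip',ray(b,T(520,120),.184), 'fin top scene', ray(a,S(252,32),.184))
s=robot.read_state();print(Ro.from_rotvec(s["orientation"]).as_matrix().round(3))
w=robot.read_camera("wrist");print(w["tool_from_camera"].round(3),w["K"].round(1),w["distortion"])
```

```text
disc top [0.60056786 0.05603495 0.004     ] scene [0.59967677 0.06035833 0.004     ]
clamp top [0.59422284 0.05882018 0.132     ] scene [0.60049965 0.06187565 0.132     ] tubetop scene [0.60045388 0.05815253 0.176     ]
paddle tip [0.623568   0.08196317 0.184     ] fin top scene [0.62065698 0.07448629 0.184     ]
[[-0.938  0.346 -0.001]
 [ 0.346  0.938 -0.002]
 [ 0.    -0.002 -1.   ]]
[[-0.    -0.957 -0.291  0.081]
 [ 1.    -0.    -0.     0.   ]
 [ 0.    -0.291  0.957 -0.167]
 [ 0.     0.     0.     1.   ]] [[346.1   0.  254.7]
 [  0.  346.1 187.6]
 [  0.    0.    1. ]] [0.03226139 0.         0.         0.         0.        ]
```

The two cameras agree: axis at about (0.600, 0.059), paddle at about 42° and 30 mm out. That fits the given sizes. I'll move above it to look with the wrist camera.

```bash
python3 -m inch '[[[-3.6,-2.2,-0.4,0,0,0,-1],[-3.6,-2.2,-0.4,0,0,0,-1],[-3.6,-2.2,-0.4,0,0,0,-1],[-3.6,-2.2,-0.4,0,0,0,-1],[-3.6,-2.2,-0.4,0,0,0,-1]]]' 40
python3 -m inch '[[[-3.6,-2.2,-0.4,0,0,0,-1],[-3.6,-2.2,-0.4,0,0,0,-1],[-3.6,-2.2,-0.4,0,0,0,-1],[-3.6,-2.2,-0.4,0,0,0,-1],[-3.6,-2.2,-0.4,0,0,0,-1]]]' 
python3 -m inch '[[[-3.6,-2.2,-0.4,0,0,0,-1],[-3.6,-2.2,-0.4,0,0,0,-1],[-3.6,-2.2,-0.4,0,0,0,-1],[-3.6,-2.2,-0.4,0,0,0,-1],[-3.6,-2.2,-0.4,0,0,0,-1]]]' 
python3 -m inch '[[[0,0,0,0,0,-8.5,-1],[0,0,0,0,0,-8.5,-1],[0,0,0,0,0,-8.5,-1],[0,0,0,0,0,-8.5,-1],[0,0,0,0,0,0,-1]]]'
cat > look.py <<'E'
import sys
from h import *
from plant import robot
from scipy.spatial.transform import Rotation as Ro
def wcam():
    s=robot.read_state();w=dict(robot.read_camera("wrist"))
    M=np.eye(4);M[:3,:3]=Ro.from_rotvec(s["orientation"]).as_matrix();M[:3,3]=s["tool_pos"]
    C=np.linalg.inv(M@w["tool_from_camera"]);w["R"]=C[:3,:3];w["t"]=C[:3,3];return s,w
if __name__=="__main__":
    s,w=wcam();print({k:np.round(s[k],4) for k in("t","q","tool_pos","force","wrist_torque","opening")})
    y=Ro.from_rotvec(s["orientation"]).as_matrix()[:,1];print('jaw yaw',np.degrees(np.arctan2(y[1],y[0])))
    pickle.dump(w,open(sys.argv[1]+'.pkl','wb'));cv2.imwrite(f'pics/{sys.argv[1]}.png',w["image"])
E
python3 look.py w1
```

```text
t: 0.65
tool_pos: [0.3388, 0.3961, 0.2385]
orientation: [-0.551, -3.093, 0.0]
force: [1.5, 1.4, -0.1]
opening: 0.0931
t: 1.15
tool_pos: [0.4698, 0.2306, 0.2586]
orientation: [-0.551, -3.093, 0.0]
force: [0.0, 0.2, 0.3]
opening: 0.0929
t: 1.65
tool_pos: [0.6007, 0.0652, 0.2784]
orientation: [-0.551, -3.092, 0.0]
force: [0.8, 1.0, -0.4]
opening: 0.0928
t: 2.15
tool_pos: [0.5999, 0.0667, 0.2782]
orientation: [0.381, -3.118, -0.0]
force: [0.2, -0.3, -0.3]
opening: 0.0929
{'t': np.float64(2.15), 'q': array([ 0.0258,  0.1239,  1.3877, -0.    ,  1.6308, -1.7879]), 'tool_pos': array([0.5999, 0.0667, 0.2782]), 'force': array([ 0.2458, -0.2861, -0.2595]), 'wrist_torque': array([ 0.145 ,  0.0139, -0.0297]), 'opening': np.float64(0.0929)}
jaw yaw 103.91823781873862
```

View pics/w1.png

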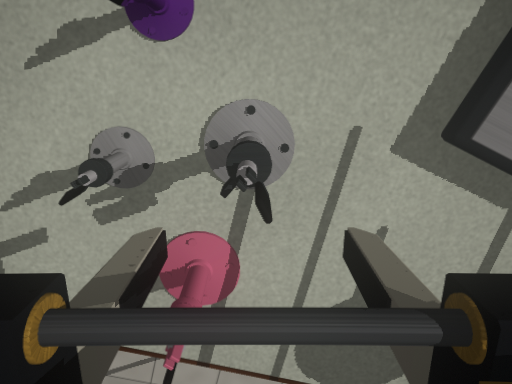

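The wrist view shows the target foot disc at (250,142) and the clamp at (248,162). There are two dark blades, one at (263,200) and one at (232,185). I'll enlarge it with a model overlay.

```bash
cat > ov.py <<'E'
import sys
from h import *
def circ(x,y,r,z):
    t=np.linspace(0,2*np.pi,60);return np.c_[x+r*np.cos(t),y+r*np.sin(t),0*t+z]
def ov(w,ax,items,box,f,out):
    u0,v0,u1,v1=box
    I=cv2.resize(w["image"][v0:v1,u0:u1],None,fx=f,fy=f,interpolation=cv2.INTER_CUBIC);J=I.copy()
    for P,c in items:
        p=((proj(w,P)-[u0,v0]+.5)*f-.5)
        cv2.polylines(J,[np.round(p).astype(int)],False,c,1)
    cv2.imwrite(out,np.hstack([I,J]))
def paddle(x,y,ang,r0=13,r1=37):
    c,s=np.cos(ang),np.sin(ang);q=[]
    for z in(.132,.184):
        for r,t in((r0,-3.5),(r1,-3.5),(r1,3.5),(r0,3.5),(r0,-3.5)):
            q.append([x+(r*c-t*s)/1e3,y+(r*s+t*c)/1e3,z])
    return np.array(q)
E
python3 - <<'E'
from ov import *
w=pickle.load(open('w1.pkl','rb'))
x,y=.600,.059
ov(w,None,[(circ(x,y,.058,.005),(0,255,0)),(circ(x,y,.026,.132),(0,255,255)),(circ(x,y,.009,.176),(255,255,0)),(paddle(x,y,np.radians(42)),(0,0,255))],(190,90,310,230),3.3,'pics/o1.png')
E
```

```text
(no output)
```

View pics/o1.png

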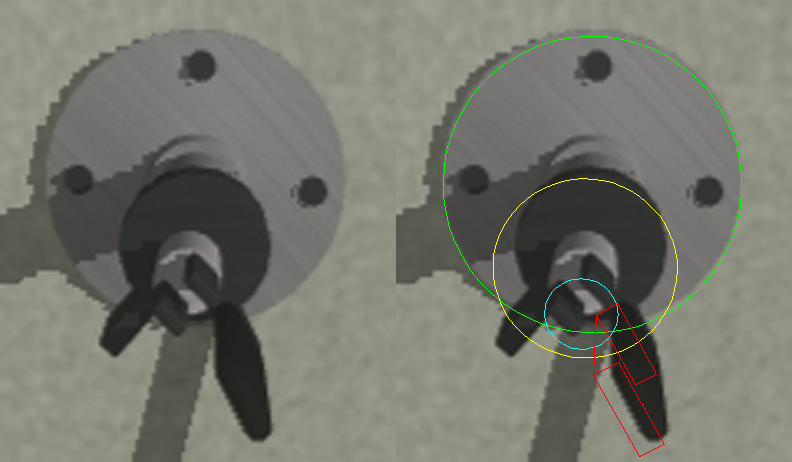

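The overlay puts the axis about 3 mm towards −x, at about (0.597, 0.058), which the top view supports. The paddle is at about 41° and the tube's diameter matches. The short lug at −26° sits below the clamp top. I'll descend to just above the tube and recheck the centring.

```bash
python3 -m inch '[[[0.25,-0.4,2.9,0,0,0,-1],[0.25,-0.4,2.9,0,0,0,-1],[0,0,2.5,0,0,0,-1],[0,0,0,0,0,-8,-1],[0,0,0,0,0,0,-1]]]'
python3 look.py w2
python3 - <<'E'
from ov import *
w=pickle.load(open('w2.pkl','rb'))
x,y=.597,.058
ov(w,None,[(circ(x,y,.021,.132),(0,255,255)),(circ(x,y,.009,.132),(0,255,0)),(circ(x,y,.009,.176),(255,255,0)),(paddle(x,y,np.radians(41)),(0,0,255))],(160,120,360,320),2,'pics/o2.png')
E
```

```text
t: 2.7
tool_pos: [0.5962, 0.0578, 0.1943]
orientation: [0.591, -3.083, -0.001]
force: [-0.5, -0.3, 1.3]
opening: 0.0931
{'t': np.float64(2.7), 'q': array([ 0.0111,  0.1421,  1.52  , -0.    ,  1.482 , -1.9383]), 'tool_pos': array([0.5962, 0.0578, 0.1943]), 'force': array([-0.4566, -0.2839,  1.2931]), 'wrist_torque': array([ 0.0662, -0.0239,  0.0245]), 'opening': np.float64(0.0931)}
jaw yaw 111.69308519123959
```

View pics/o2.png

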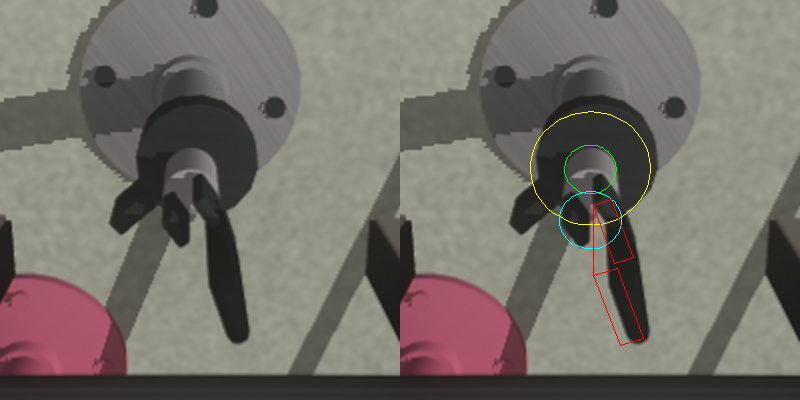

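The overlay fits to within about 2 mm: tube base at (190,150), clip top about (192,215), paddle tip at (237,340), so the paddle is at about 44°. I'll turn a bit more for clearance, descend to 4 mm above the clamp and grip.

```bash
python3 -m inch '[[[0,0,1.5,0,0,-6,-1],[0,0,1.5,0,0,0,-1],[0,0,1.5,0,0,0,-1],[0,0,1.3,0,0,0,-1],[0,0,0,0,0,0,-1]]]'
python3 -m inch '[[[0,0,0,0,0,0,1],[0,0,0,0,0,0,1],[0,0,0,0,0,0,1],[0,0,0,0,0,0,1],[0,0,0,0,0,0,1]]]' 40
python3 -m inch '[[[0,0,0,0,0,0,1],[0,0,0,0,0,0,1],[0,0,0,0,0,0,1],[0,0,0,0,0,0,1],[0,0,0,0,0,0,1]]]' 40
```

```text
t: 3.25
tool_pos: [0.5953, 0.0578, 0.1346]
orientation: [0.75, -3.046, -0.002]
force: [0.7, 0.3, -0.4]
opening: 0.0935
t: 3.75
tool_pos: [0.5973, 0.0578, 0.1381]
orientation: [-0.754, 3.049, -0.0]
force: [-0.5, 0.4, -1.2]
opening: 0.0576
t: 4.25
tool_pos: [0.5969, 0.0581, 0.1376]
orientation: [0.754, -3.049, -0.001]
force: [-6.7, 12.6, 1.8]
opening: 0.0177
```

The grip holds at an opening of 17.7 mm. There's 14 N of sideways load along the jaw axis, so the tube lies slightly towards tool +y. I'll relieve that before lifting.

```bash
python3 -m inch '[[[0,0.1,0,0,0,0,1],[0,0,0,0,0,0,1]]]'; python3 -m inch '[[[0,0,0,0,0,0,1],[0,0,0,0,0,0,1]]]'; python3 look.py w3
```

```text
t: 4.45
tool_pos: [0.5968, 0.0584, 0.1376]
orientation: [-0.754, 3.049, -0.001]
force: [1.1, -1.5, -0.5]
opening: 0.0173
t: 4.65
tool_pos: [0.5968, 0.0584, 0.1377]
orientation: [-0.754, 3.05, -0.001]
force: [1.7, -3.2, -1.1]
opening: 0.017
{'t': np.float64(4.65), 'q': array([ 1.2300e-02,  1.7940e-01,  1.5836e+00, -5.0000e-04,  1.3783e+00,
       -2.0432e+00]), 'tool_pos': array([0.5968, 0.0584, 0.1377]), 'force': array([ 1.6957, -3.1869, -1.0797]), 'wrist_torque': array([-0.4064, -0.2358,  0.0057]), 'opening': np.float64(0.017)}
jaw yaw 117.77616910822725
```

```bash
python3 -m inch '[[[0,0,0,0,0,0,1],[0,0,0,0,0,0,1],[0,0,0,0,0,0,1]]]'; python3 look.py w4 | tail -1
python3 - <<'E'
import cv2,pickle
from plant import robot
c=robot.read_camera("scene");pickle.dump(c,open('s4.pkl','wb'))
w=cv2.imread('pics/w4.png')[120:384,140:370]
s=c["image"][150:250,220:315]
cv2.imwrite('pics/c4.png',cv2.hconcat([cv2.resize(w,(392,450),interpolation=2),cv2.resize(s,(400,450),interpolation=2)]))
E
```

```text
t: 5.0
tool_pos: [0.5967, 0.0584, 0.1376]
orientation: [-0.754, 3.05, -0.001]
force: [3.3, -3.9, -2.2]
opening: 0.0168
jaw yaw 117.77718455148513
```

View pics/c4.png

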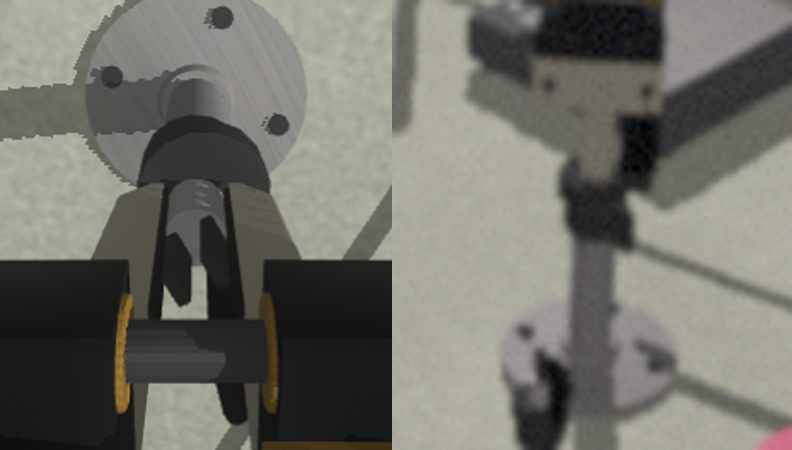

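The fingers hold the tube below the clip, with the paddle to the right of the right finger. I'll check numerically how well the tube is centred between the pads in tool x.

Run:
```python
from h import *
from plant import robot
from scipy.spatial.transform import Rotation as Ro
w=pickle.load(open('w4.pkl','rb'));s=robot.read_state()
R=Ro.from_rotvec(s["orientation"]).as_matrix();p=s["tool_pos"]
for n,l in dict(tube_rear_at_clamp=(.009,0,.0056),ring_rear=(.021,0,.0056),tipR_front=(.0075,.0085,0),tipL_front=(.0075,-.0085,0),cliptop_c=(0,0,-.0384),cliptop_front=(-.009,0,-.0384)).items():
    u=proj(w,p+R@np.array(l))[0];print(n,u.round(1),'crop',((u-[140,120])*[392/230,450/264]).round(0))
```

```text
tube_rear_at_clamp [255.  222.6] crop [196. 175.]
ring_rear [255.  201.4] crop [196. 139.]
tipR_front [271.2 229.4] crop [224. 186.]
tipL_front [238.7 229.4] crop [168. 186.]
cliptop_c [255.  282.8] crop [196. 278.]
cliptop_front [255.  301.4] crop [196. 309.]
```

The tube is centred to within about 1.5 mm. I'll raise it 24 mm, in small rows.

```bash
python3 -m inch '[[[0,0,-0.6,0,0,0,1],[0,0,-0.6,0,0,0,1],[0,0,-0.6,0,0,0,1],[0,0,-0.6,0,0,0,1],[0,0,0,0,0,0,1]]]'; python3 -m inch '[[[0,0,0,0,0,0,1],[0,0,0,0,0,0,1]]]'; python3 look.py w5
python3 - <<'E'
import cv2,pickle
from plant import robot
c=robot.read_camera("scene")
w=cv2.imread('pics/w5.png')[180:310,185:325]
s=c["image"][150:220,235:300]
cv2.imwrite('pics/c5.png',cv2.hconcat([cv2.resize(w,(480,446),interpolation=2),cv2.resize(s,(414,446),interpolation=2)])[:,:800])
E
```

```text
t: 5.6
tool_pos: [0.5967, 0.0584, 0.1622]
orientation: [-0.754, 3.05, -0.001]
force: [2.1, -3.2, -1.4]
opening: 0.0168
t: 5.8
tool_pos: [0.5967, 0.0584, 0.1613]
orientation: [-0.754, 3.05, -0.001]
force: [2.9, -5.2, -2.7]
opening: 0.0173
{'t': np.float64(5.8), 'q': array([ 1.2400e-02,  1.6140e-01,  1.5594e+00, -4.0000e-04,  1.4205e+00,
       -2.0431e+00]), 'tool_pos': array([0.5967, 0.0584, 0.1613]), 'force': array([ 2.9172, -5.1817, -2.673 ]), 'wrist_torque': array([-0.8098, -0.5546, -0.0184]), 'opening': np.float64(0.0173)}
jaw yaw 117.77481011713844
```

View pics/c5.png

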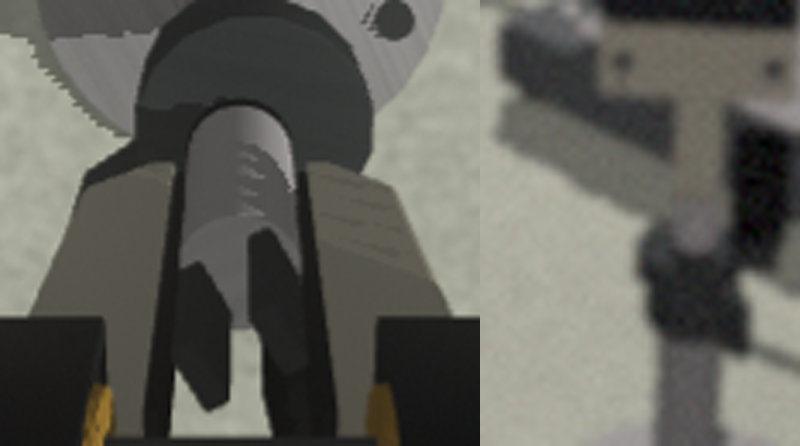

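The tube rose with the gripper by 23.7 mm. A thin dark arc, the ring, now shows where the tube leaves the clamp at (240,103) in the left crop. I'll trim by +0.4 mm, take out the small sideways load, then start turning clockwise (+z of the tool).

```bash
python3 -m inch '[[[0,-0.03,-0.04,0,0,0,1],[0,0,0,0,0,6,1],[0,0,0,0,0,6,1],[0,0,0,0,0,6,1],[0,0,0,0,0,6,1]]]'
python3 -m inch '[[[0,0,0,0,0,6,1],[0,0,0,0,0,6,1],[0,0,0,0,0,6,1],[0,0,0,0,0,0,1]]]'; python3 look.py w6
```

```text
t: 6.4
tool_pos: [0.5966, 0.0587, 0.1615]
orientation: [0.097, -3.14, -0.001]
force: [1.9, -2.8, -3.3]
opening: 0.0174
t: 6.8
tool_pos: [0.5965, 0.0588, 0.1614]
orientation: [-0.391, -3.116, -0.0]
force: [3.0, -3.2, -4.0]
opening: 0.0164
{'t': np.float64(6.8), 'q': array([ 1.2400e-02,  1.6170e-01,  1.5590e+00,  4.0000e-04,  1.4216e+00,
       -1.3090e+00]), 'tool_pos': array([0.5965, 0.0588, 0.1614]), 'force': array([ 3.0065, -3.1776, -3.9815]), 'wrist_torque': array([-0.38  , -0.5135,  0.1081]), 'opening': np.float64(0.0164)}
jaw yaw 75.70560028912087
```

The forces are small, and the +0.11 N m about z says the paddle is now being swept. I'll continue.

```bash
python3 -m inch '[[[0,0,0,0,0,6,1],[0,0,0,0,0,6,1],[0,0,0,0,0,6,1],[0,0,0,0,0,0,1]]]'; python3 look.py w7
python3 -m inch '[[[0,0,0,0,0,6,1],[0,0,0,0,0,6,1],[0,0,0,0,0,0,1]]]'; python3 look.py w8
```

```text
t: 7.25
tool_pos: [0.5965, 0.0589, 0.1614]
orientation: [-0.869, -3.018, -0.001]
force: [2.4, -0.4, -6.7]
opening: 0.017
{'t': np.float64(7.25), 'q': array([ 1.2500e-02,  1.6170e-01,  1.5589e+00,  7.0000e-04,  1.4216e+00,
       -9.9760e-01]), 'tool_pos': array([0.5965, 0.0589, 0.1614]), 'force': array([ 2.3577, -0.367 , -6.7207]), 'wrist_torque': array([-0.1458, -0.5296,  0.1082]), 'opening': np.float64(0.017)}
jaw yaw 57.8674708517216
t: 7.6
tool_pos: [0.5966, 0.059, 0.1615]
orientation: [-1.178, -2.912, -0.001]
force: [4.3, 1.5, -7.2]
opening: 0.0169
{'t': np.float64(7.6), 'q': array([ 1.2600e-02,  1.6170e-01,  1.5588e+00,  8.0000e-04,  1.4216e+00,
       -7.8950e-01]), 'tool_pos': array([0.5966, 0.059 , 0.1615]), 'force': array([ 4.2554,  1.5094, -7.2101]), 'wrist_torque': array([ 0.1526, -0.7043,  0.0352]), 'opening': np.float64(0.0169)}
jaw yaw 45.94985343189253
```

```bash
python3 -m inch '[[[0,0,0,0,0,5,1],[0,0,0,0,0,5,1],[0,0,0,0,0,0,1]]]'; python3 look.py w9
python3 -m inch '[[[0,0,0,0,0,4,1],[0,0,0,0,0,0,1]]]'; python3 look.py w10
python3 - <<'E'
import cv2,pickle
w=cv2.imread('pics/w10.png')[130:384,130:384]
cv2.imwrite('pics/c10.png',cv2.resize(w,(560,560),interpolation=2))
E
```

```text
t: 7.95
tool_pos: [0.5967, 0.0591, 0.1615]
orientation: [-1.427, -2.798, -0.001]
force: [5.1, 2.2, -8.5]
opening: 0.0169
{'t': np.float64(7.95), 'q': array([ 1.2700e-02,  1.6170e-01,  1.5587e+00,  1.0000e-03,  1.4215e+00,
       -6.1530e-01]), 'tool_pos': array([0.5967, 0.0591, 0.1615]), 'force': array([ 5.0934,  2.1797, -8.4531]), 'wrist_torque': array([ 0.3685, -0.8258,  0.111 ]), 'opening': np.float64(0.0169)}
jaw yaw 35.9742497272754
t: 8.2
tool_pos: [0.5966, 0.0593, 0.1615]
orientation: [-1.522, -2.747, -0.001]
force: [5.6, 2.7, -8.8]
opening: 0.017
{'t': np.float64(8.2), 'q': array([ 1.2800e-02,  1.6170e-01,  1.5587e+00,  1.3000e-03,  1.4214e+00,
       -5.4650e-01]), 'tool_pos': array([0.5966, 0.0593, 0.1615]), 'force': array([ 5.6419,  2.6938, -8.7607]), 'wrist_torque': array([ 0.502 , -0.8137,  0.3273]), 'opening': np.float64(0.017)}
jaw yaw 32.035335715700796
```

View pics/c10.png

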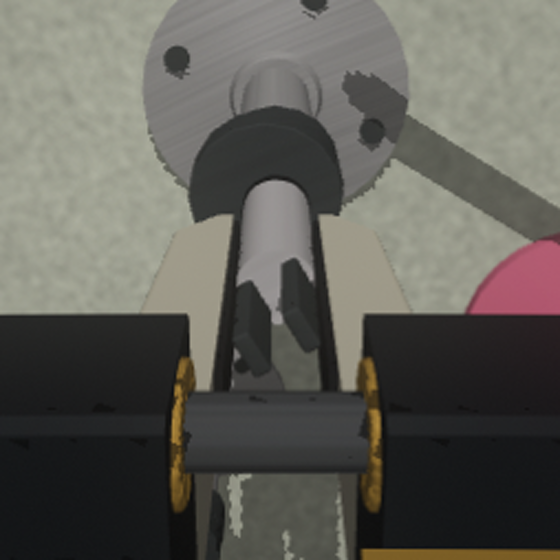

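The ring is visible as a dark arc at the base of the tube at (275,182), and the clip still sits between the fingers. Torque is up to 0.33 N m, so this is the locking zone. I'll continue in small steps to the stop.

```bash
for i in 1; do python3 -m inch '[[[0,0,0,0,0,2,1],[0,0,0,0,0,0,1]]]'; done; python3 look.py w11
python3 -m inch '[[[0,0,0,0,0,2,1],[0,0,0,0,0,0,1]]]'; python3 look.py w12
python3 -m inch '[[[0,0,0,0,0,2,1],[0,0,0,0,0,0,1]]]'; python3 look.py w13
```

```text
t: 8.45
tool_pos: [0.5967, 0.0595, 0.1615]
orientation: [-1.568, -2.722, -0.002]
force: [5.5, 3.5, -8.6]
opening: 0.0172
{'t': np.float64(8.45), 'q': array([ 1.3000e-02,  1.6180e-01,  1.5586e+00,  1.4000e-03,  1.4214e+00,
       -5.1280e-01]), 'tool_pos': array([0.5967, 0.0595, 0.1615]), 'force': array([ 5.5331,  3.4934, -8.5721]), 'wrist_torque': array([ 0.5386, -0.8484,  0.3179]), 'opening': np.float64(0.0172)}
jaw yaw 30.11425795677644
t: 8.7
tool_pos: [0.5967, 0.0596, 0.1615]
orientation: [-1.615, -2.694, -0.002]
force: [5.6, 3.5, -8.1]
opening: 0.0173
{'t': np.float64(8.7), 'q': array([ 0.013 ,  0.1618,  1.5587,  0.0016,  1.4213, -0.478 ]), 'tool_pos': array([0.5967, 0.0596, 0.1615]), 'force': array([ 5.5644,  3.5451, -8.0677]), 'wrist_torque': array([ 0.6437, -0.8838,  0.5405]), 'opening': np.float64(0.0173)}
jaw yaw 28.123935720135755
t: 8.95
tool_pos: [0.5968, 0.0597, 0.1615]
orientation: [-1.661, -2.665, -0.002]
force: [6.0, 3.8, -8.5]
opening: 0.0173
{'t': np.float64(8.95), 'q': array([ 0.0132,  0.1618,  1.5586,  0.0017,  1.4212, -0.4432]), 'tool_pos': array([0.5968, 0.0597, 0.1615]), 'force': array([ 6.0411,  3.8256, -8.4914]), 'wrist_torque': array([ 0.6877, -0.9384,  0.5587]), 'opening': np.float64(0.0173)}
jaw yaw 26.13487114578299
```

```bash
python3 -m inch '[[[0,0,0,0,0,2,1],[0,0,0,0,0,0,1]]]'; python3 look.py w14|tail -2
python3 -m inch '[[[0,0,0,0,0,2,1],[0,0,0,0,0,0,1]]]'; python3 look.py w15|tail -2
python3 -m inch '[[[0,0,0,0,0,2,1],[0,0,0,0,0,0,1]]]'; python3 look.py w16|tail -2
```

```text
t: 9.2
tool_pos: [0.5968, 0.0598, 0.1615]
orientation: [-1.707, -2.636, -0.002]
force: [5.8, 4.5, -9.1]
opening: 0.0172
{'t': np.float64(9.2), 'q': array([ 0.0133,  0.1618,  1.5586,  0.0019,  1.4211, -0.4084]), 'tool_pos': array([0.5968, 0.0598, 0.1615]), 'force': array([ 5.8354,  4.541 , -9.0599]), 'wrist_torque': array([ 0.7648, -0.9649,  0.7192]), 'opening': np.float64(0.0172)}
jaw yaw 24.146169776597993
t: 9.45
tool_pos: [0.5968, 0.0601, 0.1616]
orientation: [-1.752, -2.606, -0.003]
force: [5.5, 5.6, -8.5]
opening: 0.0171
{'t': np.float64(9.45), 'q': array([ 0.0135,  0.1618,  1.5586,  0.0023,  1.4211, -0.3736]), 'tool_pos': array([0.5968, 0.0601, 0.1616]), 'force': array([ 5.5409,  5.6365, -8.4717]), 'wrist_torque': array([ 0.9667, -0.9152,  0.7209]), 'opening': np.float64(0.0171)}
jaw yaw 22.160917125319187
t: 9.7
tool_pos: [0.5967, 0.0606, 0.1616]
orientation: [-1.797, -2.575, -0.004]
force: [5.4, 7.7, -8.6]
opening: 0.0175
{'t': np.float64(9.7), 'q': array([ 0.0139,  0.1617,  1.5586,  0.0029,  1.4213, -0.3387]), 'tool_pos': array([0.5967, 0.0606, 0.1616]), 'force': array([ 5.3734,  7.7448, -8.6113]), 'wrist_torque': array([ 1.2557, -0.8509,  0.8042]), 'opening': np.float64(0.0175)}
jaw yaw 20.177648492622875
```

Torque is still climbing (0.80 N m) and the tool has begun to shift sideways, so the paddle may be at its stop. I'll check with one composite of all three views.

Run:
```python
from ov import *
from plant import robot
a=robot.read_camera("scene");b=robot.read_camera("top");w=pickle.load(open('w16.pkl','rb'))
x,y=.597,.059
def crop(c,box,sz,it):
    u0,v0,u1,v1=box;f=sz/(u1-u0)
    I=cv2.resize(c["image"][v0:v1,u0:u1],None,fx=f,fy=f,interpolation=2)
    for P,col in it: cv2.polylines(I,[np.round((proj(c,P)-[u0,v0]+.5)*f-.5).astype(int)],False,col,1)
    return I
A=crop(a,(235,155,305,225),400,[]);A2=crop(a,(235,155,305,225),400,[(paddle(x,y+.002,np.radians(-26)),(0,0,255)),(paddle(x,y+.002,np.radians(-10)),(0,255,0))])
W=crop(w,(180,130,330,330),300,[]);W=W[:400]
cv2.imwrite('pics/c16.png',cv2.resize(np.hstack([A,A2,cv2.resize(W,(300,400))]),None,fx=.72,fy=.9))
```

```text
(no output)
```

View pics/c16.png

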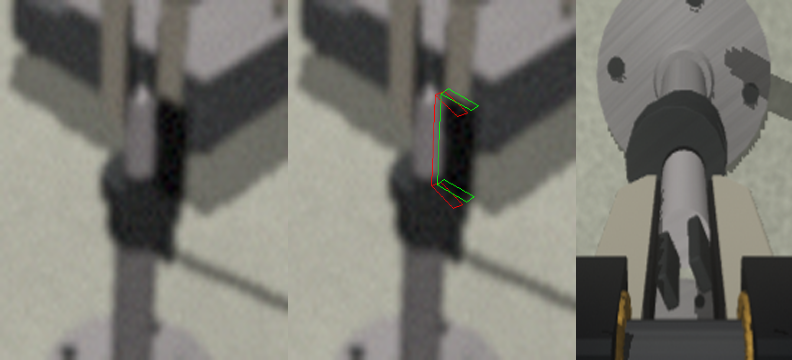

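The scene crop shows the paddle at (172,150) standing close to the right of the tube. The ring is out at the base of the tube in the wrist crop. I'll quantify the paddle angle from an intensity profile across the tube and paddle.

Run:
```python
from ov import *
from plant import robot
a=robot.read_camera("scene");b=robot.read_camera("top")
pickle.dump((a,b),open('s17.pkl','wb'))
s=pickle.load(open('s4.pkl','rb'))
x,y=.597,.059
for z in (.15,.16,.17):
    c=proj(a,[[x,y,z]])[0];print(z,c.round(1))
    v=int(round(c[1]))
    for d in(0,):print(v,'u',262,a["image"][v,262:292].mean(1).astype(int))
for th in(0,-5,-10,-15,-20,-25,-30):
    p=paddle(x,y,np.radians(th));p[:,2]=.16
    t=circ(x,y,.009,.16);print(th,'paddle u',proj(a,p)[:,0].min().round(1),proj(a,p)[:,0].max().round(1),'tube',proj(a,t)[:,0].min().round(1),proj(a,t)[:,0].max().round(1))
```

```text
0.15 [267.7 182.4]
182 u 262 [102 101 101 101 103 105 104 108 105  95  73  38  21  17  18  25  22  23
  23  47  54  57  55  54  53  64  71  84  91  99]
0.16 [267.8 179. ]
179 u 262 [105 103  96  88  95 103 107 109 107  96  68  26  13  18  10  18  11  15
  33  45  53  55  53  55  52  53  54  50  53  53]
0.17 [268.  175.6]
176 u 262 [103 104  92  82  93 104 108 113 108  96  72  44  16   5  20  24  16  26
  34  47  56  59  53  56  54  48  57  50  54  53]
0 paddle u 271.5 281.2 tube 264.3 271.3
-5 paddle u 271.2 280.6 tube 264.3 271.3
-10 paddle u 270.8 279.9 tube 264.3 271.3
-15 paddle u 270.4 279.2 tube 264.3 271.3
-20 paddle u 270.0 278.3 tube 264.3 271.3
-25 paddle u 269.6 277.4 tube 264.3 271.3
-30 paddle u 269.2 276.4 tube 264.3 271.3
```

Paddle edges at u≈272.3 and 280.3 give about −10 to −20°. To find out if it's on the stop, I'll push a few more degrees and see whether it still moves in the scene view.

```bash
cat > edges.py <<'E'
from h import *
from plant import robot
def edges(a):
    I=a["image"][174:184].mean(2).mean(0)[255:292]
    u=np.arange(255,292);i=np.where((u>269)&(I<60))[0][0]
    l=u[i-1]+(I[i-1]-60)/(I[i-1]-I[i]);j=i+3
    while I[j]<36:j+=1
    r=u[j-1]+(36-I[j-1])/(I[j]-I[j-1]);return round(l,2),round(r,2)
if __name__=="__main__":
    print(edges(pickle.load(open('s17.pkl','rb'))[0]),[edges(robot.read_camera("scene")) for _ in range(2)])
E
python3 edges.py
python3 -m inch '[[[0,0,0,0,0,2,1],[0,0,0,0,0,2,1],[0,0,0,0,0,0,1],[0,0,0,0,0,0,1]]]'; python3 look.py w18|tail -2; python3 edges.py
python3 -m inch '[[[0,0,0,0,0,2,1],[0,0,0,0,0,2,1],[0,0,0,0,0,0,1],[0,0,0,0,0,0,1]]]'; python3 look.py w19|tail -2; python3 edges.py
```

```text
(np.float64(272.41), np.float64(280.14)) [(np.float64(272.38), np.float64(279.87)), (np.float64(272.4), np.float64(280.03))]
t: 10.45
tool_pos: [0.5966, 0.0616, 0.1617]
orientation: [-1.883, -2.511, -0.005]
force: [4.5, 10.8, -7.7]
opening: 0.0173
{'t': np.float64(10.45), 'q': array([ 0.0146,  0.1616,  1.5585,  0.0043,  1.4215, -0.27  ]), 'tool_pos': array([0.5966, 0.0616, 0.1617]), 'force': array([ 4.5122, 10.7881, -7.7015]), 'wrist_torque': array([ 1.927 , -0.7497,  0.8297]), 'opening': np.float64(0.0173)}
jaw yaw 16.2725350356137
(np.float64(272.41), np.float64(280.14)) [(np.float64(272.38), np.float64(279.85)), (np.float64(272.37), np.float64(279.93))]
t: 11.0
tool_pos: [0.5966, 0.0627, 0.1618]
orientation: [-1.968, -2.444, -0.007]
force: [4.1, 15.7, -7.3]
opening: 0.0173
{'t': np.float64(11.0), 'q': array([ 0.0154,  0.1615,  1.5584,  0.006 ,  1.4215, -0.2002]), 'tool_pos': array([0.5966, 0.0627, 0.1618]), 'force': array([ 4.0677, 15.7357, -7.258 ]), 'wrist_torque': array([ 2.6923, -0.6879,  0.7309]), 'opening': np.float64(0.0173)}
jaw yaw 12.30234031704287
(np.float64(272.41), np.float64(280.14)) [(np.float64(272.33), np.float64(279.85)), (np.float64(272.36), np.float64(279.86))]
```

The paddle stays put over 8° more of gripper rotation (edges within 0.1 px) while the tool slides sideways instead. That points to the stop. As a cross-check I'll calibrate the scene offset on the fixed outer tube and fit the paddle angle, before and after the turn.

Run:
```python
from ov import *
a0=pickle.load(open('cams.pkl','rb'))[0];a=pickle.load(open('s17.pkl','rb'))[0]
x,y=.5967,.0584
for n,im in(('start',a0),('now',a)):
  for z in(.05,.07,.09):
    u,v=proj(im,[[x,y,z]])[0];e=proj(im,circ(x,y,.014,z))[:,0]
    print(n,z,'row',round(v),'pred edges',e.min().round(1),e.max().round(1),'from 255',im["image"][round(v),255:286].mean(1).astype(int))
for z in(.142,.148,.154):
    u,v=proj(a,[[x,y,z]])[0];print('now',z,round(v),'from 258',np.mean([a["image"][round(v)+k,258:290].mean(1) for k in(-1,0,1)],0).astype(int))
def pad(L,c):
    q=[]
    for r,t in((17,-3.5),(41,-3.5),(41,3.5),(17,3.5)):
        p=np.array([r*np.cos(L)-t*np.sin(L)-4,r*np.sin(L)+t*np.cos(L)])/1e3
        q.append([x+p[0]*np.cos(c)-p[1]*np.sin(c),y+p[0]*np.sin(c)+p[1]*np.cos(c),.148])
    return proj(a,np.array(q))[:,0]
for cd in(-5,-10,-15,-20,-25,-30):
    print(cd,[(Ld,pad(np.radians(Ld),np.radians(cd)).min().round(2),pad(np.radians(Ld),np.radians(cd)).max().round(2)) for Ld in(0,8)])
```

```text
start 0.05 row 214 pred edges 260.7 271.1 from 255 [104 101 101 102 106 101 102  90  83  84  91  86  93  90  86  89  93 123
 152 167 164 165 164 166 163 167 162 165 161 162 163]
start 0.07 row 208 pred edges 261.0 271.4 from 255 [ 99 102 105 100 105 109 106 105  94  81  87  90  86  91  84  85  90 110
 147 162 166 167 164 167 165 153 155 149 139 127 118]
start 0.09 row 202 pred edges 261.2 271.8 from 255 [102 100 103 106 113 135 142 117  77  49  46  39  38  38  39  39  37  34
  36  31  36  61 108 145 161 167 165 168 166 167 165]
now 0.05 row 214 pred edges 260.7 271.1 from 255 [166 166 168 169 171 168 158 128  99  84  86  91  89  89  89  88  92 122
 153 165 162 162 166 159 167 162 165 161 166 162 163]
now 0.07 row 208 pred edges 261.0 271.4 from 255 [164 167 170 166 170 171 161 139 108  85  87  88  88  86  88  86  88 111
 144 160 162 165 166 166 163 159 148 143 140 128 117]
now 0.09 row 202 pred edges 261.2 271.8 from 255 [166 168 166 166 165 162 148 118  81  50  40  44  38  41  43  38  36  33
  35  30  37  57 103 144 161 168 164 164 166 166 167]
now 0.142 185 from 258 [166 158 142 11
[... 288 characters left out ...]
 258 [106 105 104 103 102 103 101 100 100 104 106 107 108  97  72  39  17  19
  14  15  21  19  28  50  51  53  54  52  53  56  60  69]
-5 [(0, np.float64(270.77), np.float64(280.11)), (8, np.float64(271.41), np.float64(281.06))]
-10 [(0, np.float64(270.4), np.float64(279.45)), (8, np.float64(271.1), np.float64(280.58))]
-15 [(0, np.float64(270.02), np.float64(278.7)), (8, np.float64(270.77), np.float64(280.0))]
-20 [(0, np.float64(269.61), np.float64(277.86)), (8, np.float64(270.41), np.float64(279.32))]
-25 [(0, np.float64(269.18), np.float64(276.93)), (8, np.float64(270.02), np.float64(278.54))]
-30 [(0, np.float64(268.74), np.float64(275.92)), (8, np.float64(269.62), np.float64(277.68))]
```

The evidence favours a hard stop. From yaw ≈23° the sideways slide is linear, about 0.26 mm/deg, which is a rigid pivot at a 15 mm arm. The side force keeps rising while the paddle stays still. The fitted paddle angle of about −10° matches the closed angle implied by the foot screws. Last, I'll check the ring and whether the hold is steady.

```bash
python3 -m inch '[[[0,0,0,0,0,0,1],[0,0,0,0,0,0,1],[0,0,0,0,0,0,1],[0,0,0,0,0,0,1],[0,0,0,0,0,0,1]]]'; python3 look.py w20|tail -2; python3 edges.py
python3 - <<'E'
from ov import *
from plant import robot
w=pickle.load(open('w20.pkl','rb'));b=robot.read_camera("top");x,y=.5967,.0584
I=cv2.resize(w["image"][195:275,215:295],(480,480),interpolation=2)
cv2.imwrite('pics/c20.png',np.hstack([I,cv2.resize(b["image"][90:260,80:400],(310,480))]))
E
```

```text
t: 11.65
tool_pos: [0.5966, 0.0627, 0.1618]
orientation: [-1.968, -2.444, -0.007]
force: [5.1, 15.6, -6.8]
opening: 0.017
{'t': np.float64(11.65), 'q': array([ 0.0155,  0.1615,  1.5584,  0.006 ,  1.4215, -0.2003]), 'tool_pos': array([0.5966, 0.0627, 0.1618]), 'force': array([ 5.0517, 15.6133, -6.8253]), 'wrist_torque': array([ 2.7682, -0.7161,  0.7372]), 'opening': np.float64(0.017)}
jaw yaw 12.313074590839012
(np.float64(272.41), np.float64(280.14)) [(np.float64(272.4), np.float64(280.05)), (np.float64(272.38), np.float64(279.83))]
```

View pics/c20.png

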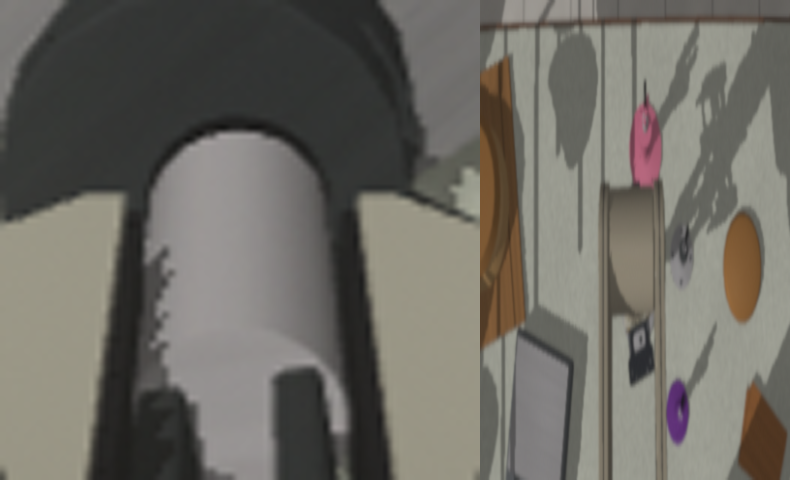

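The black ring shows as an arc at (240,125), about 2.3 px high. That is what a 3 mm ring fully clear of the clamp should give. The hold is steady and the bystanders are where they were, so I'm handing in.

```bash
python3 -c "
from plant import robot
print(robot.close_job())"
```

```text
the job is handed in; nothing more can be done
None
```

I gripped the inner tube of the larger grey stand, raised it to the mark and swept the lever shut while still holding it. I handed the job in at about 11.8 s with the grip kept at 40 N.

**Height:** the gripper had risen 24.2 mm from where it took hold, against 24 mm for the mark. The last wrist picture shows the whole black ring just clear of the clamp.

**Lever:** I believe it is fully home. It did not move over the last 8° of gripper rotation, while the torque about the tool axis stayed at 0.7–0.8 N m, against about 0.1 N m in free sweep.

**Checks that did not fully agree:**
- The paddle angle measured in the scene picture was roughly −10°, but its two edges and my estimate of how the finger touches the paddle disagreed by up to 10–15°. The stop is therefore judged mainly from the paddle not moving under rising force.
- At the end the tool was pushed about 4 mm sideways, with about 16 N on it, because it is still pressing on the closed lever.

**Surroundings:** nothing round about appears to have moved; I checked this only by eye in the last top picture.

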